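# Unbolt the centrifuge lid

## Robot

A 7-joint arm with a two-finger parallel gripper is mounted at the origin on the work surface. World frame = base frame: x ahead of the robot, y to its left, z up, the work surface at z = 0. Lengths are in m, angles in rad, forces in N, time in s.
With the tool pointing down it reaches from about 0.425 to 0.825 m from the base axis. Payload 3.6 kg.
Tool frame: the origin (TCP) lies midway between the tips of the shut fingers; the grasp point (between the pads) lies 19 mm behind it; z points along the fingers, y is the direction in which the jaws open and shut (so a half turn about z gives the same grasp; the last joint's range is limited). The gripper opens to 85 mm and grips with 20 to 120 N. Pads are 22 mm wide; open, the fingers measure 114 mm over their backs; the gripper's body (76 mm by 85 mm) begins 54 mm behind the grasp point. The pads swing forward as they close: fully open they stand 13 mm farther back than shut.
Start: joints at [1.129, 0.615, -0.013, 1.423, 0.008, 1.103, -0.04], TCP at [0.263, -0.595, 0.209] pointing down, gripper open.
Joint ranges: [-3.12, 3.12], [-0.3, 2.06], [-1.34, 1.32], [0.26, 2.42], [-1.36, 4.5], [0.01, 1.98], [-2.84, 2.84]. Speed limits (rad/s): [2.79, 2.79, 3.14, 3.14, 3.14, 3.14, 3.14].

## Interface

Orientations are given as a unit quaternion [w, x, y, z].
In Python, from plant import monitor, eyes, order gives the robot as it stands. The module is installed in compiled form; this text tells all that it offers.
- The arm moves only by the tool move_arm, never from a script. Its argument "commands" is a list of rows, each a list of 4 numbers: the shift along the tool's x, y, z in cm, then the turn about the tool's z in rad. A call has 1 to 12 rows; each row shifts and turns the pose as measured when the row begins, along the tool's axes as they then stand; what a row does not reach is not made up. A row lasts 1/8 s, in which the tool goes at most 62.5 mm and 10.7 degrees, less where a joint would pass 70% of its speed; a pose out of reach is approached as far as the arm can. A call is refused whole if a number of a shift passes 6.25 or a number of a turn 0.188, either way. A call with a gripper value outside its range is refused whole. "hand" is the finger opening in cm, from 0 to 8.54, set as the call begins (left out, the last holds). The fingers move at their own pace and stop on an object; the grip force is fixed at half the most. Time passes only in rows, so rows that do not move let the fingers close. It gives the time, the measured TCP pose, the force and the opening at its end, in the units of the state.
- monitor.get_obs(): the state, without advancing time (a new reading comes with each control period).
- eyes.read_camera(name): name is "scene" or "top" or "wrist"; returns the picture (420x560x3 uint8, red, green, blue); there is no depth.
- eyes.camera_info(name): a dict with "fx", "fy", "cx", "cy" (pixels), "eye" and "rotation" of the camera in the world; the wrist camera has in their place "mount" (4x4, takes a point from camera to tool coordinates, whose origin is the TCP and whose axes are the flange's). Camera axes: x right, y down, z forward; pixel columns grow to the right and rows downward; lengths in m; the calibration is good to about 2 mm. A picture is of the moment at which its call begins: read the wrist's pose just before it. camera_info takes no time and is no camera call.
- order.job_done(): hands the job in, once; it reports no verdict.
The state is a dict: "time": time; "joint_pos": joint angles; "joint_vel": joint speeds; "effort": joint torques, N m; "ee_pos": TCP position; "ee_rot": TCP orientation; "wrist_force": force on the tool from outside, world axes, zero at the start; "wrist_torque": the same for the moment, N m; "width": finger opening in m.
Only numpy, scipy, OpenCV 4.12 (cv2) and the standard library are available. Lean on these libraries where they do the work, as an engineer would, in place of code of your own. Each camera call takes 0.05 s, during which the arm holds its last target.

## Task

The spin is over: unlock the centrifuge lid. Hold the red spring catch on the front deck down with one fingertip and, keeping it held, push the black knob with the other fingertip until the bolt is drawn all the way out of the lid's lug; then let go, so that the catch springs back up and locks the bolt open. Push without forcing anything, leave the lid shut, and do not disturb the things standing around.

Things in the scene. Friction and masses are not known exactly. Their poses are not given: they have to be found in the camera images.
- centrifuge: bench centrifuge, cream housing 400 mm deep and 340 mm wide with a teal lid, fixed; origin at the centre of its underside, x axis front to rear, y axis the way the bolt is drawn, z up. Its flat front deck, 185 mm above the origin, carries the latch; the bolt's rod runs along y 125 mm in front of the origin. The lid begins 35 mm behind the rod, 25 mm above the deck there, 40 mm farther back
- knob_top (a point): centre of the top of the bolt's black knob: upright, round, 22 mm across, from 36 to 64 mm above the deck, on a 12 mm stem. Moves with the bolt; axes as the centrifuge's: a push on its -y side, towards +y, draws the bolt. The rest of the latch but the catch (collar under the knob, rod, guides, lug of the lid) stays below 31 mm above the deck
- latch_bolt (a joint): the bolt, in m: 0 = shot home through the lid's lug (as at the start), 0.038 = fully drawn, against its stop. Slides with 2 N of friction and stays where it is left. With the catch up, the catch's tooth blocks it at both ends; with the catch down it runs free
- catch_top (a point): centre of the top face of the red spring catch: a bar 110 mm long along the bolt (y), 26 mm wide (x), its centre line 42 mm in front of the rod and knob; top 48 mm above the deck when up. Moves straight down when pressed anywhere along it. With the bolt home, its centre lies 5 mm to the -y side of the knob; axes as the centrifuge's
- latch_catch (a joint): the spring catch, in m: 0 = up, 0.012 = fully down. The bolt is free from 0.007 on. Spring force 4 N when up, 8 N fully down; it springs up by itself when let go, if the bolt is at either end (in between it rides under the bolt's collar)
- lid_lug (a point): top of the steel lug at the front edge of the lid, 8 mm thick along y, 30 mm above the deck while the lid is shut, 58 mm to the -y side of the knob with the bolt home; the bolt passes through its eye. It rises if the lid, hinged at the rear, is lifted
- timer: round steel bench timer, 46 mm across and 38 mm high, standing on the centrifuge's front deck beside the latch; origin at the centre of its underside
- vial: small amber vial with a white cap, 29 mm across and 55 mm high, standing on the front deck on the other side of the latch; origin at the centre of its underside
- flask_red: clear flat culture flask with a red cap, 130 x 75 x 36 mm, lying on the bench; origin under its middle
- flask_blue: the same flask with a blue cap; origin under its middle
- petri_stack: stack of three petri dishes, 92 mm across and 47 mm high, on the bench; origin at the centre of its underside
- tip_box: blue box of pipette tips with a clear lid, 120 x 85 x 65 mm, on the bench; origin at the centre of its underside
- reagent_bottle: clear bottle with a blue cap, 68 mm across and 150 mm high, on the bench; origin at the centre of its underside

How it is judged:
By the outcome, as a careful person would: the job done as asked, in the order asked, and still so for the second after the job is handed in, with the robot touching nothing.
It also fails if it takes over 32 s, if anything falls off the work surface, if the arm or the gripper's body presses on something with over 40 N, if the wrist force passes 120 N, or if a joint passes its speed limit or range.

## Working session

There is one attempt and no reset: what is moved stays moved. The work goes in short steps, Python scripts to look and compute and a tool call to move; the robot and the scene stay as the last step left them, time stands still between calls to the robot, and variables do not carry over. Pictures are saved under pics/ and viewed, and the job is handed in when it is done.

Besides the shell and the picture viewer there is one more tool, called in YAML: its name, and indented under it one key for each argument. move_arm: Moves the arm, as the interface text tells. Its arguments: {"type":"object","properties":{"commands":{"type":"array","items":{"type":"array","items":{"type":"number"}}},"hand":{"type":"number"}},"required":["commands"]}

```bash
mkdir -p pics; python3 - <<'E'
from plant import monitor, eyes, order
import cv2, numpy as np
np.set_printoptions(precision=4,suppress=True)
o=monitor.get_obs()
for k in o: print(k,o[k])
for n in ["scene","top","wrist"]:
    print(n,eyes.camera_info(n))
    im=eyes.read_camera(n); cv2.imwrite(f"pics/{n}0.png",im[:,:,::-1])
E
```

```text
time 0.0
joint_pos [ 1.1285  0.6159 -0.0126  1.4249  0.0081  1.1034 -0.0404]
joint_vel [ 0.0004 -0.001   0.0022  0.0009 -0.0013  0.0003 -0.0009]
effort [  0.0009 -46.9221   0.2594 -17.1034   0.01     0.0098  -0.    ]
ee_pos [ 0.2622 -0.5938  0.2079]
ee_rot [-0.0013  0.9785  0.2064 -0.0003]
wrist_force [-0.6105 -0.4767  0.7982]
wrist_torque [-0.0353 -0.0513 -0.0035]
width 0.08533259074770885
scene {'fx': 478.0817471871215, 'fy': 478.0817471871215, 'cx': 279.28058344495923, 'cy': 204.97008595019227, 'eye': array([0.4913, 0.7301, 1.0004]), 'rotation': array([ 0.0194, -0.0571,  0.9365, -0.3453])}
top {'fx': 397.2431972766029, 'fy': 397.2431972766029, 'cx': 280.63478645572326, 'cy': 213.2159598069391, 'eye': array([0.3914, 0.0295, 1.0998]), 'rotation': array([-0.0468,  0.7109, -0.6984,  0.068 ])}
wrist {'fx': 302.8688272508425, 'fy': 302.8688272508425, 'cx': 275.69768237336876, 'cy': 210.4448263671197, 'mount': array([[ 0.0014, -0.9623, -0.2719,  0.0685],
       [ 1.    ,  0.0011,  0.0014,  0.0004],
       [-0.0011, -0.2719,  0.9623, -0.1654],
       [ 0.    ,  0.    ,  0.    ,  1.    ]])}
```

View pics/scene0.png

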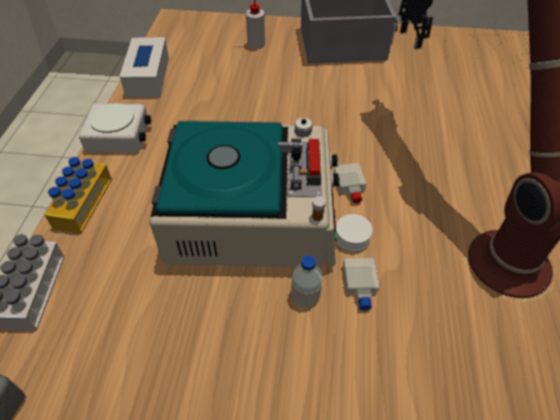

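View pics/top0.png

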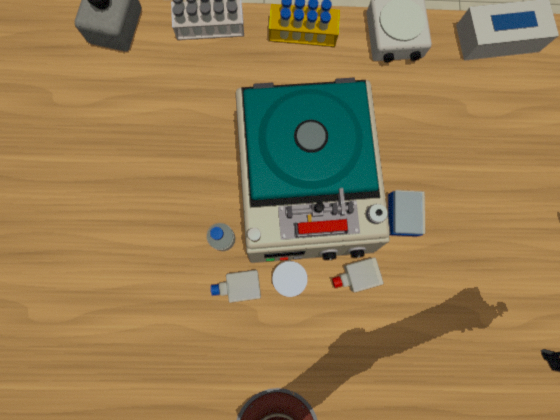

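View pics/wrist0.png

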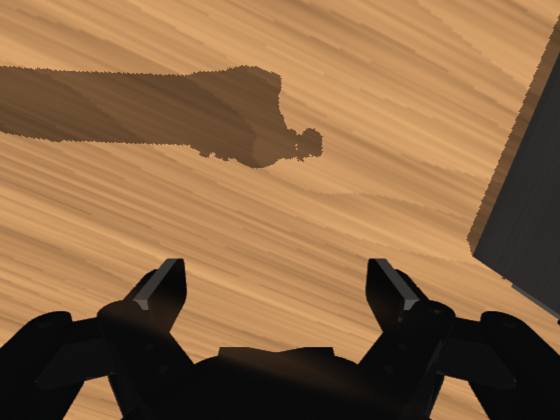

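```bash
python3 - <<'E'
import cv2
im=cv2.imread("pics/top0.png")[180:270,230:400]; cv2.imwrite("pics/topz.png",cv2.resize(im,None,fx=4.7,fy=4.7,interpolation=cv2.INTER_CUBIC))
im=cv2.imread("pics/scene0.png")[110:230,260:380]; cv2.imwrite("pics/scenez.png",cv2.resize(im,None,fx=5,fy=5,interpolation=cv2.INTER_CUBIC))
E
```

```text
(no output)
```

View pics/topz.png

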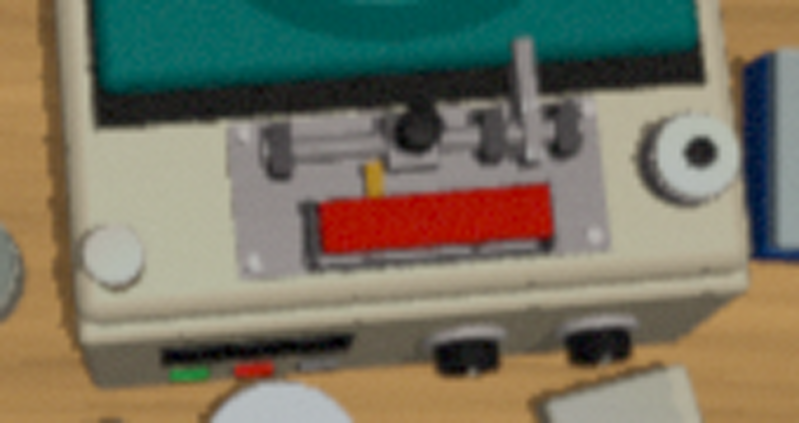

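View pics/scenez.png

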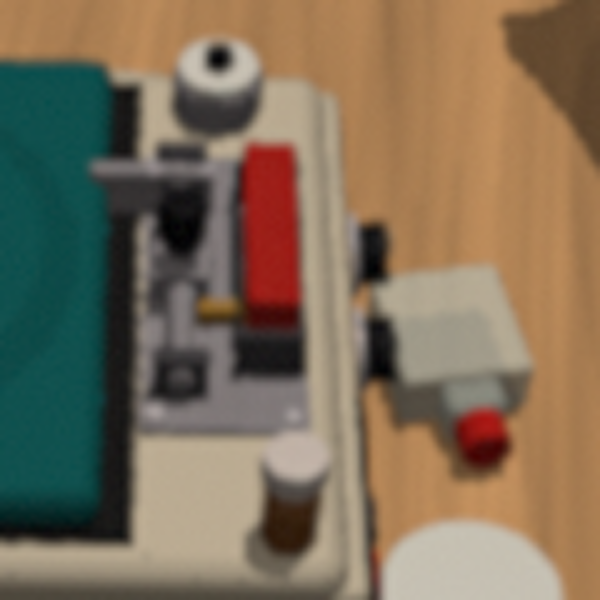

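```bash
cat > h.py <<'E'
import numpy as np
from scipy.spatial.transform import Rotation as R
from scipy.optimize import least_squares
from plant import monitor, eyes
np.set_printoptions(precision=4,suppress=True)
def q(w): return R.from_quat([w[1],w[2],w[3],w[0]])
def cam(n):
    c=eyes.camera_info(n)
    if n=="wrist":
        o=monitor.get_obs(); T=c["mount"]; r=q(o["ee_rot"]).as_matrix()
        return c, o["ee_pos"]+r@T[:3,3], r@T[:3,:3]
    return c,c["eye"],q(c["rotation"]).as_matrix()
def proj(C,p):
    c,e,M=C; v=(np.asarray(p)-e)@M
    return np.stack([c["fx"]*v[:,0]/v[:,2]+c["cx"],c["fy"]*v[:,1]/v[:,2]+c["cy"]],1)
def back(C,px,z):
    c,e,M=C; d=np.array([(px[0]-c["cx"])/c["fx"],(px[1]-c["cy"])/c["fy"],1])@M.T
    return e+d*(z-e[2])/d[2]
E
python3 - <<'E'
from h import *
f=lambda x,y:(230+(x+.5)/4.7-.5,180+(y+.5)/4.7-.5)
g=lambda x,y:(260+(x+.5)/5-.5,110+(y+.5)/5-.5)
T=cam("top");S=cam("scene")
zt=.233
cs=[back(T,f(*p),zt) for p in [(318,207),(551,184),(552,235),(322,255)]]
print(np.array(cs),np.mean(cs,0))
print("knob top",back(T,f(420,127),.249),"scene",back(S,g(184,190),.249))
cs2=[back(S,g(*p),zt) for p in [(247,147),(294,147),(298,303),(245,303)]]
print(np.array(cs2),np.mean(cs2,0))
# model fit: local pts (knob offset yk unknown)
def model(p):
    x,y,a,yk=p
    L=np.array([[-154,yk+50],[-154,yk-60],[-180,yk-60],[-180,yk+50]])/1000
    L=np.vstack([L,[-.125,yk/1000]])
    Z=np.array([.233]*4+[.249])
    c,s=np.cos(a),np.sin(a)
    return np.c_[x+c*L[:,0]-s*L[:,1],y+s*L[:,0]+c*L[:,1],Z]
ot=np.array([f(*p) for p in [(318,207),(551,184),(552,235),(322,255),(420,127)]])
os_=np.array([g(*p) for p in [(245,303),(247,147),(294,147),(298,303),(184,190)]])
def res(p):
    m=model([p[0],p[1],p[2],0]); return np.r_[(proj(T,m)-ot).ravel(),(proj(S,m)-os_).ravel()]
r=least_squares(res,[.6,0,0.1],loss="soft_l1")
print(r.x,res(r.x).reshape(-1,2)); print(model([*r.x,0]))
E
```

```text
[[ 0.5112 -0.0324  0.233 ]
 [ 0.5244 -0.1425  0.233 ]
 [ 0.5001 -0.1427  0.233 ]
 [ 0.4887 -0.0345  0.233 ]] [ 0.5061 -0.088   0.233 ]
knob top [ 0.5475 -0.0784  0.249 ] scene [ 0.5481 -0.0837  0.249 ]
[[ 0.5223 -0.1347  0.233 ]
 [ 0.5    -0.1375  0.233 ]
 [ 0.4911 -0.0332  0.233 ]
 [ 0.5148 -0.0303  0.233 ]] [ 0.507  -0.0839  0.233 ]
[ 0.6725 -0.0673  0.0908] [[-0.4183 -1.4946]
 [-0.6661 -0.0892]
 [ 0.3171  0.6758]
 [-0.3004 -0.0119]
 [ 0.0929 -0.2232]
 [ 0.1338 -0.3645]
 [-0.7239 -1.8168]
 [ 0.7159 -1.5747]
 [ 1.0927 -0.0928]
 [-0.1793  1.4975]]
[[ 0.5146 -0.0315  0.233 ]
 [ 0.5245 -0.141   0.233 ]
 [ 0.4986 -0.1434  0.233 ]
 [ 0.4887 -0.0338  0.233 ]
 [ 0.548  -0.0786  0.249 ]]
```

move_arm:
  commands:
    - [0, 0, -1.7, -0.178]
    - [0, 0, -1.7, -0.178]
    - [0, 0, -1.7, -0.178]
    - [0, 0, -1.7, -0.178]
    - [0, 0, -1.7, -0.178]
    - [0, 0, -1.7, -0.178]
    - [0, 0, -1.7, -0.178]
  hand: 2.8

```text
time: 1.02
ee_pos: [0.261, -0.5917, 0.3249]
ee_rot: [-0.007, 0.659, 0.752, 0.002]
wrist_force: [0.5, 0.4, 0.2]
width: 0.028
```

move_arm:
  commands:
    - [4.4, 3.3, 0, 0]
    - [4.4, 3.3, 0, 0]
    - [4.4, 3.3, 0, 0]
    - [4.4, 3.3, 0, 0]
    - [4.4, 3.3, 0, 0]
    - [4.4, 3.3, 0, 0]
    - [4.4, 3.3, 0, 0]
    - [4.4, 3.3, 0, 0]
    - [4.4, 3.3, 0, 0]

```text
time: 2.15
ee_pos: [0.5072, -0.1543, 0.3254]
ee_rot: [-0.008, 0.664, 0.748, 0.001]
wrist_force: [0.7, -0.3, -0.2]
width: 0.0281
```

```bash
cat > go.py <<'E'
from h import *
import sys,cv2
# target offset (mm) from knob in centrifuge axes
K=np.array([.548,-.0786]);yaw=.093
def report(dx,dy,z):
    o=monitor.get_obs();M=q(o["ee_rot"]).as_matrix()
    c,s=np.cos(yaw),np.sin(yaw)
    t=np.r_[K+np.array([c*dx-s*dy,s*dx+c*dy])/1000,z]
    ang=np.arctan2(M[1,1],M[0,1])
    print("t",o["time"],"pos",o["ee_pos"],"F",o["wrist_force"],"w",o["width"])
    print("shift cm",M.T@(t-o["ee_pos"])*100,"turn",ang-yaw,"tilt",M[:,2])
    d=(o["ee_pos"][:2]-K)*1000; print("local mm",c*d[0]+s*d[1],-s*d[0]+c*d[1])
if __name__=="__main__":
    report(*map(float,sys.argv[1:4]))
    if len(sys.argv)>4:
        for n in sys.argv[5:]: cv2.imwrite(f"pics/{n}{sys.argv[4]}.png",eyes.read_camera(n)[:,:,::-1])
E
python3 go.py -21 -32 .30
```

```text
t 2.15 pos [ 0.5072 -0.1543  0.3254] F [ 0.67   -0.2927 -0.1962] w 0.028103816786581953
shift cm [3.8606 2.7891 2.56  ] turn 0.025785246116493285 tilt [-0.0104  0.0109 -0.9999]
local mm -47.64934080458659 -71.611034143019
```

move_arm:
  commands:
    - [2.0, 1.4, 0, 0.013]
    - [1.9, 1.4, 0.5, 0.013]
    - [0, 0, 1.0, 0]
    - [0, 0, 0.5, 0]
    - [0, 0, 0, 0]

```text
time: 2.78
ee_pos: [0.5305, -0.1073, 0.3032]
ee_rot: [-0.009, 0.671, 0.742, -0.0]
wrist_force: [-0.6, -0.8, -0.7]
width: 0.0277
```

```bash
python3 go.py -21 -32 .25 1 wrist scene top; python3 - <<'E'
import cv2
im=cv2.imread("pics/top1.png")[150:270,230:400]; cv2.imwrite("pics/topz1.png",cv2.resize(im,None,fx=4.7,fy=4.7,interpolation=cv2.INTER_CUBIC))
im=cv2.imread("pics/scene1.png")[90:230,240:400]; cv2.imwrite("pics/scenez1.png",cv2.resize(im,None,fx=4.2,fy=4.2,interpolation=cv2.INTER_CUBIC))
E
```

```text
t 2.775 pos [ 0.5305 -0.1073  0.3032] F [-0.6203 -0.7654 -0.7038] w 0.02766265682162824
shift cm [-0.5742 -0.0291  5.318 ] turn 0.007083242640092496 tilt [-0.0138  0.0119 -0.9998]
local mm -20.076806251330172 -26.956339980474095
```

View pics/wrist1.png

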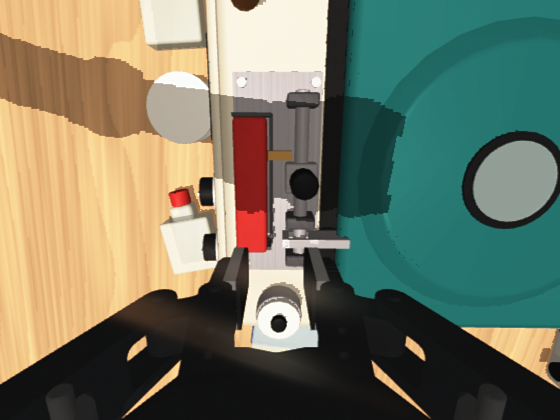

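View pics/scenez1.png

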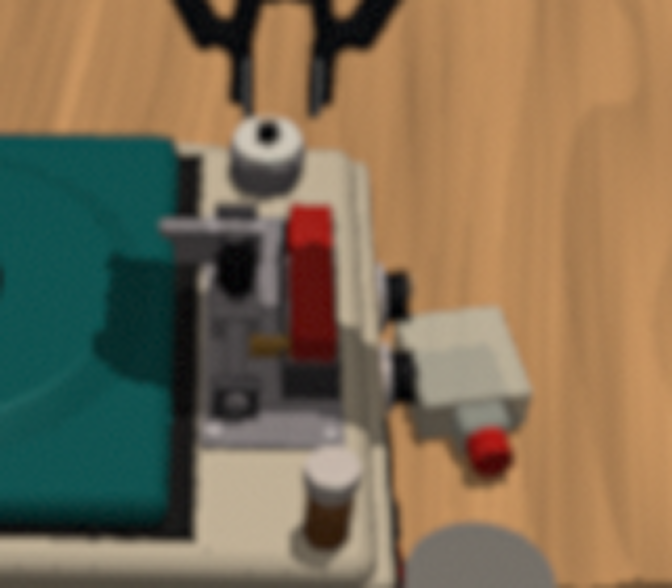

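```bash
python3 - <<'E'
from h import *
W=cam("wrist")
for n,p,z in [("knob",(304,183),.249),("c1",(233,117),.233),("c2",(267,116),.233),("c3",(268,251),.233),("c4",(237,251),.233)]:
    print(n,back(W,p,z))
# fingers in image
o=monitor.get_obs();M=q(o["ee_rot"]).as_matrix()
L=[[sx*.011,sy*(.014+t),-.002] for sy in(-1,1) for t in(0,.008) for sx in(-1,1)]
print(proj(W,o["ee_pos"]+np.array(L)@M.T))
E
python3 -c "
import cv2
im=cv2.imread('pics/wrist1.png')[100:360,190:370];cv2.imwrite('pics/wz1.png',cv2.resize(im,None,fx=2.3,fy=2.3,interpolation=cv2.INTER_CUBIC))"
```

```text
knob [ 0.5485 -0.0776  0.249 ]
c1 [ 0.4909 -0.036   0.233 ]
c2 [ 0.5162 -0.0327  0.233 ]
c3 [ 0.5273 -0.1407  0.233 ]
c4 [ 0.5013 -0.1435  0.233 ]
[[251.854  264.2431]
 [251.082  228.9887]
 [238.2994 264.2185]
 [237.0582 228.9645]
 [299.3029 264.3293]
 [300.1737 229.0732]
 [312.8619 264.3539]
 [314.2023 229.0973]]
```

View pics/wz1.png

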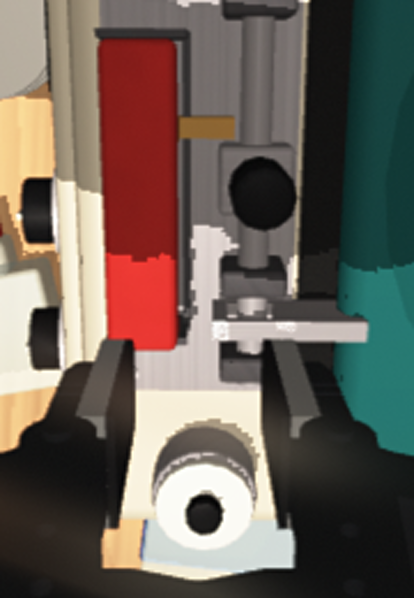

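move_arm:
  commands:
    - [-0.4, -0.1, 1.0, 0.007]
    - [0, 0, 1.5, 0]
    - [0, 0, 1.5, 0]
    - [0, 0, 1.0, 0]
    - [0, 0, 0.3, 0]
    - [0, 0, 0, 0]
  hand: 3.6

```text
time: 3.68
ee_pos: [0.5295, -0.114, 0.2486]
ee_rot: [-0.007, 0.675, 0.737, 0.0]
wrist_force: [0.7, 0.8, 0.6]
width: 0.0356
```

```bash
python3 go.py -21 -31 .233 2 wrist scene; python3 - <<'E'
import cv2
im=cv2.imread("pics/scene2.png")[90:230,240:400]; cv2.imwrite("pics/scenez2.png",cv2.resize(im,None,fx=4.2,fy=4.2,interpolation=cv2.INTER_CUBIC))
E
```

```text
t 3.675 pos [ 0.5295 -0.114   0.2486] F [0.7088 0.8292 0.6318] w 0.03562729804126338
shift cm [0.2357 0.0862 1.5577] turn -0.005363756691785987 tilt [-0.0109  0.0102 -0.9999]
local mm -21.72008060252151 -33.526964406180895
```

View pics/wrist2.png

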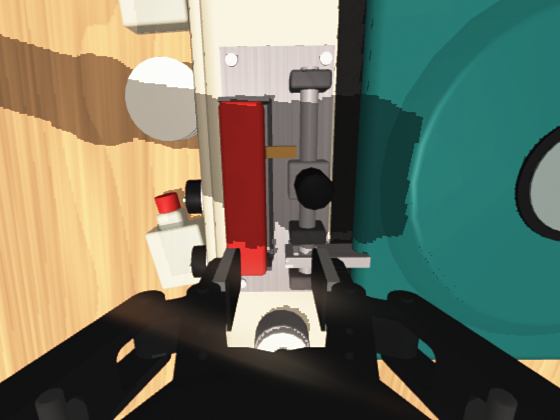

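View pics/scenez2.png

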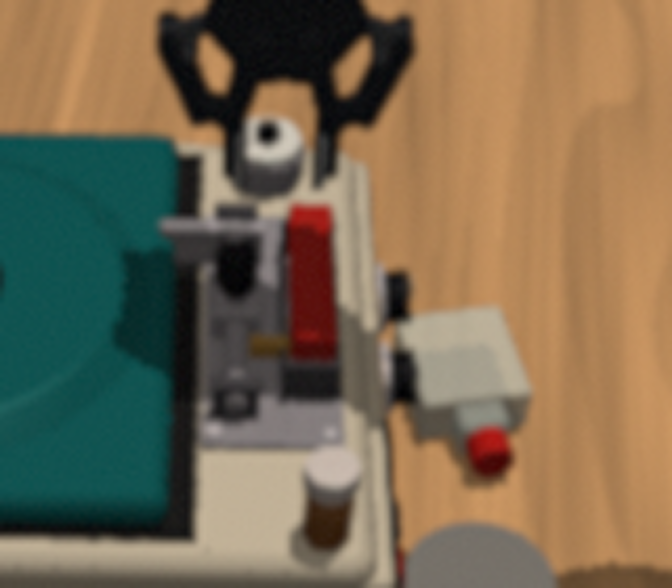

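```bash
python3 - <<'E'
from h import *
o=monitor.get_obs();M=q(o["ee_rot"]).as_matrix()
S=cam("scene");W=cam("wrist")
print("obs scene ~(316,134.5) (295,133); wrist left tip ~ (238-218,250), right (313-335,250)")
for dz in (0,-.004,-.008,-.015,-.02):
    P=o["ee_pos"]+np.array([[sx,sy,dz] for sx in (.011,) for sy in(-.0178,-.0235,.0178,.0235)])@M.T
    print(dz,proj(S,P).ravel(),proj(W,P).ravel())
E
```

```text
obs scene ~(316,134.5) (295,133); wrist left tip ~ (238-218,250), right (313-335,250)
0 [313.1382 142.7787 315.5946 142.8223 297.8111 142.5068 295.3594 142.4633] [244.7539 227.8286 234.8721 227.8117 306.4829 227.9345 316.3683 227.9515]
-0.004 [313.2203 141.4747 315.6834 141.5182 297.8515 141.2032 295.3931 141.1597] [244.048  230.1483 233.9436 230.1309 307.1681 230.2569 317.2763 230.2744]
-0.008 [313.3028 140.1636 315.7727 140.207  297.8921 139.8924 295.427  139.849 ] [243.3096 232.5749 232.9723 232.557  307.8848 232.6865 318.2262 232.7043]
-0.015 [313.4484 137.8517 315.9301 137.8951 297.9637 137.5812 295.4868 137.5379] [241.932  237.102  231.1602 237.0833 309.222  237.2191 319.9982 237.2378]
-0.02 [313.5532 136.1868 316.0435 136.2301 298.0152 135.9168 295.5298 135.8736] [240.8749 240.5759 229.7697 240.5565 310.2481 240.6972 321.358  240.7166]
```

move_arm:
  commands:
    - [0, 0.1, 0.5, 0]
    - [0, 0, 0.5, 0]
    - [0, 0, 0, 0]

```text
time: 4.15
ee_pos: [0.5312, -0.1137, 0.239]
ee_rot: [-0.006, 0.675, 0.737, 0.001]
wrist_force: [0.1, 0.5, 0.5]
width: 0.0364
```

```bash
python3 go.py -21 -31 .223 3 wrist
```

```text
t 4.15 pos [ 0.5312 -0.1137  0.239 ] F [0.0767 0.5193 0.5476] w 0.03635806214480701
shift cm [ 0.2172 -0.0887  1.6053] turn -0.005224618801500602 tilt [-0.0085  0.0098 -0.9999]
local mm -20.00354190530554 -33.34593955886976
```

View pics/wrist3.png

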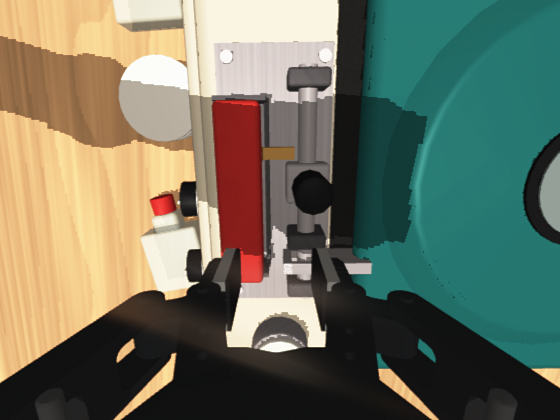

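move_arm:
  commands:
    - [0, 0, 0.4, 0]
    - [0, 0, 0.3, 0]
    - [0, 0, 0, 0]

```text
time: 4.58
ee_pos: [0.5314, -0.1135, 0.2318]
ee_rot: [-0.006, 0.675, 0.737, 0.001]
wrist_force: [0.8, -0.0, 0.3]
width: 0.0356
```

move_arm:
  commands:
    - [0, 0, 0.3, 0]
    - [0, 0, 0.2, 0]
    - [0, 0, 0, 0]

```text
time: 4.95
ee_pos: [0.5314, -0.1135, 0.2265]
ee_rot: [-0.006, 0.675, 0.737, 0.001]
wrist_force: [0.5, -0.3, 0.3]
width: 0.036
```

move_arm:
  commands:
    - [0, 0, 0.3, 0]
    - [0, 0, 0.2, 0]
    - [0, 0, 0, 0]

```text
time: 5.32
ee_pos: [0.5314, -0.1135, 0.2212]
ee_rot: [-0.006, 0.675, 0.737, 0.001]
wrist_force: [-0.4, 0.5, 0.3]
width: 0.0358
```

```bash
python3 go.py -21 -31 .223 4 wrist scene;  python3 - <<'E'
import cv2
im=cv2.imread("pics/scene4.png")[90:230,240:400]; cv2.imwrite("pics/scenez4.png",cv2.resize(im,None,fx=4.2,fy=4.2,interpolation=cv2.INTER_CUBIC))
im=cv2.imread('pics/wrist4.png')[150:330,170:400];cv2.imwrite('pics/wz4.png',cv2.resize(im,None,fx=3.2,fy=3.2,interpolation=cv2.INTER_CUBIC))
E
```

```text
t 5.325 pos [ 0.5314 -0.1135  0.2212] F [-0.3957  0.4658  0.3284] w 0.03576516959258162
shift cm [ 0.2189 -0.1213 -0.1764] turn -0.005142472331433792 tilt [-0.0076  0.0096 -0.9999]
local mm -19.809860088636746 -33.1765751804965
```

View pics/wz4.png

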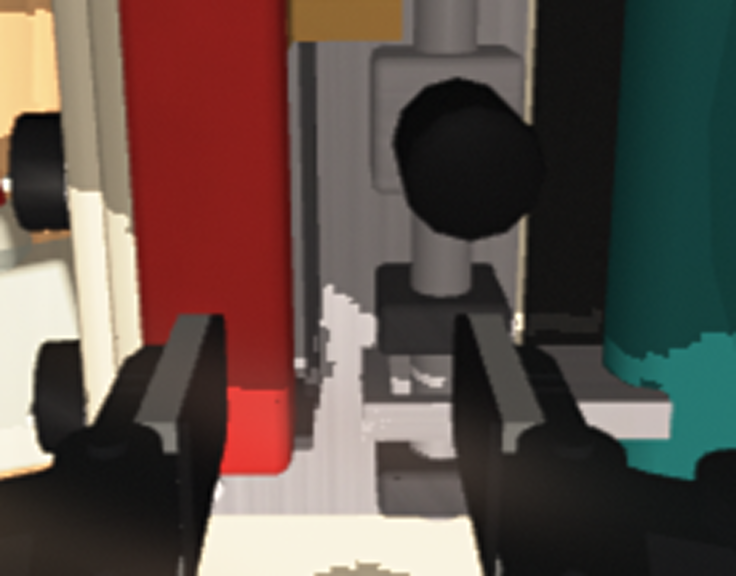

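View pics/scenez4.png

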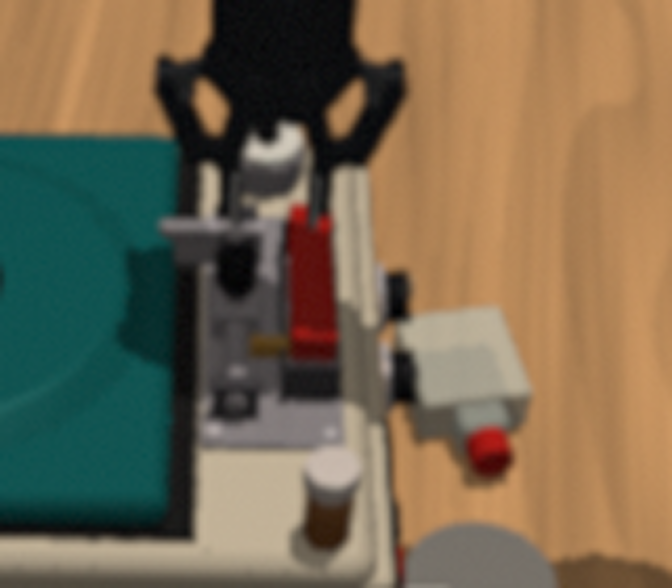

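move_arm:
  commands:
    - [0, -0.1, 0.3, 0]
    - [0, 0, 0.1, 0]
    - [0, 0, 0, 0]

```text
time: 5.8
ee_pos: [0.5304, -0.1136, 0.2172]
ee_rot: [-0.006, 0.675, 0.737, 0.001]
wrist_force: [0.2, -0.4, -0.4]
width: 0.0356
```

move_arm:
  commands:
    - [0, 0, 0.3, 0]
    - [0, 0, 0.1, 0]
    - [0, 0, 0, 0]

```text
time: 6.18
ee_pos: [0.5304, -0.1135, 0.2129]
ee_rot: [-0.006, 0.675, 0.737, 0.001]
wrist_force: [0.0, 0.2, 0.4]
width: 0.0357
```

move_arm:
  commands:
    - [0, 0, 0.2, 0]
    - [0, 0, 0, 0]

```text
time: 6.42
ee_pos: [0.5304, -0.1135, 0.2108]
ee_rot: [-0.006, 0.675, 0.737, 0.001]
wrist_force: [-0.2, -0.1, 0.5]
width: 0.0361
```

```bash
python3 go.py -21 -31 .223 5 wrist scene;  python3 - <<'E'
import cv2
im=cv2.imread("pics/scene5.png")[90:230,240:400]; cv2.imwrite("pics/scenez5.png",cv2.resize(im,None,fx=4.2,fy=4.2,interpolation=cv2.INTER_CUBIC))
im=cv2.imread('pics/wrist5.png')[150:330,170:400];cv2.imwrite('pics/wz5.png',cv2.resize(im,None,fx=3.2,fy=3.2,interpolation=cv2.INTER_CUBIC))
E
```

```text
t 6.425 pos [ 0.5304 -0.1135  0.2108] F [-0.1827 -0.0671  0.5403] w 0.03607084741468534
shift cm [ 0.2219 -0.032  -1.2197] turn -0.005268682893920337 tilt [-0.0071  0.0096 -0.9999]
local mm -20.7667866878914 -33.0959668436191
```

View pics/wz5.png

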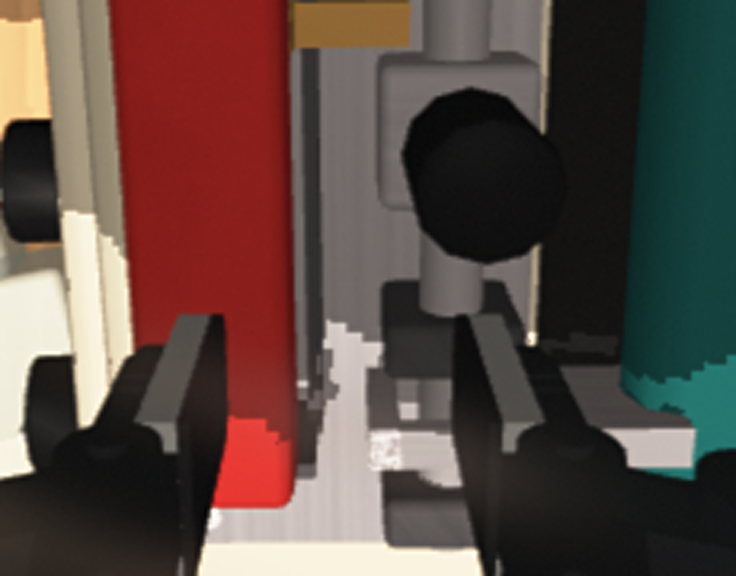

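View pics/scenez5.png

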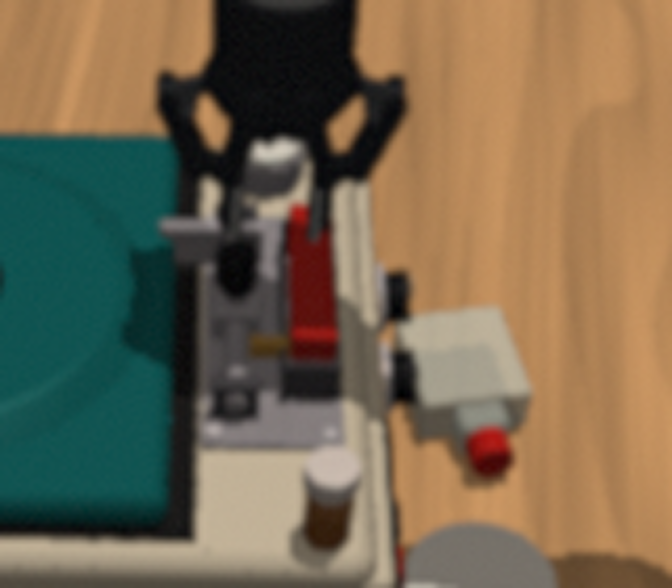

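move_arm:
  commands:
    - [0, 0, 0.3, 0]
    - [0, 0, 0, 0]

```text
time: 6.78
ee_pos: [0.5309, -0.1135, 0.2087]
ee_rot: [-0.005, 0.675, 0.737, 0.001]
wrist_force: [0.4, 0.6, 4.2]
width: 0.0361
```

move_arm:
  commands:
    - [0, 0, 0.3, 0]
    - [0, 0, 0.2, 0]
    - [0, 0, 0, 0]

```text
time: 7.15
ee_pos: [0.5309, -0.1136, 0.2046]
ee_rot: [-0.005, 0.675, 0.737, 0.001]
wrist_force: [-2.0, 0.1, 5.6]
width: 0.0359
```

```bash
python3 go.py -21 -31 .223 6 wrist scene;  python3 - <<'E'
import cv2
im=cv2.imread("pics/scene6.png")[90:230,240:400]; cv2.imwrite("pics/scenez6.png",cv2.resize(im,None,fx=4.2,fy=4.2,interpolation=cv2.INTER_CUBIC))
im=cv2.imread('pics/wrist6.png')[150:330,170:400];cv2.imwrite('pics/wz6.png',cv2.resize(im,None,fx=3.2,fy=3.2,interpolation=cv2.INTER_CUBIC))
E
```

```text
t 7.15 pos [ 0.5309 -0.1136  0.2046] F [-2.0325  0.0921  5.5878] w 0.03588087712409391
shift cm [ 0.2399 -0.0831 -1.836 ] turn -0.005414394994659635 tilt [-0.005   0.0082 -1.    ]
local mm -20.2586647405282 -33.24589641758563
```

View pics/wz6.png

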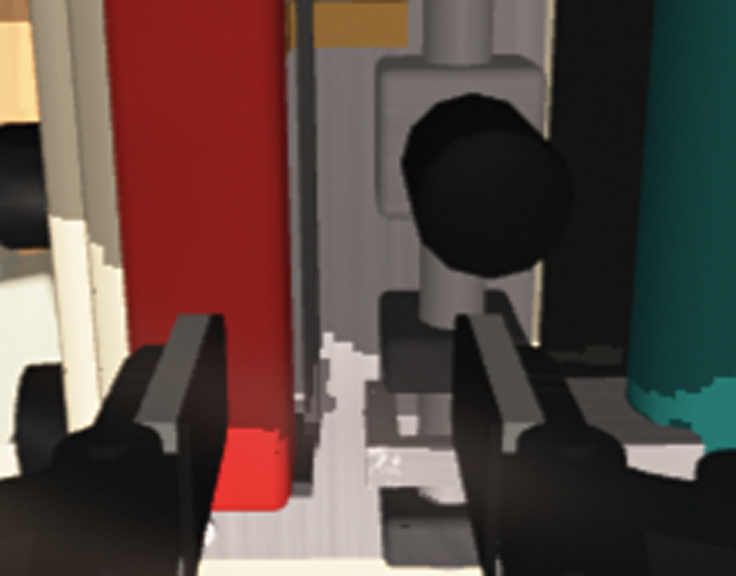

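View pics/scenez6.png

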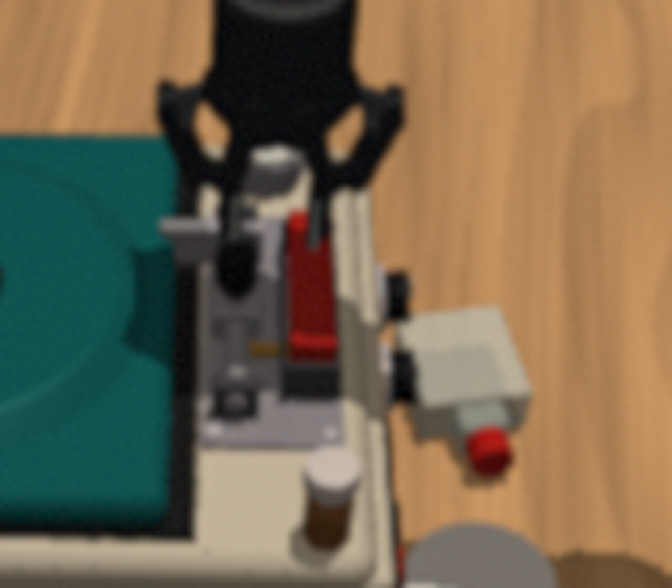

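move_arm:
  commands:
    - [0, 0, 0.3, 0]
    - [0, 0, 0.25, 0]
    - [0, 0, 0, 0]

```text
time: 7.62
ee_pos: [0.5309, -0.1136, 0.2004]
ee_rot: [-0.004, 0.676, 0.737, 0.001]
wrist_force: [-1.8, -0.4, 6.9]
width: 0.0362
```

```bash
python3 go.py -21 17 .1995
```

```text
t 7.625 pos [ 0.5309 -0.1136  0.2004] F [-1.7945 -0.398   6.8703] w 0.036188737865849446
shift cm [ 5.0282 -0.1027  0.1328] turn -0.0055844379930878735 tilt [-0.0044  0.0072 -1.    ]
local mm -20.250001704250565 -33.29569150416151
```

move_arm:
  commands:
    - [0, 0, 0.15, 0]
    - [0.3, 0, 0.05, 0]
    - [0.3, 0, 0.05, 0]
    - [0.2, 0, 0.05, 0]

```text
time: 8.12
ee_pos: [0.531, -0.1137, 0.2001]
ee_rot: [0.002, 0.677, 0.736, -0.003]
wrist_force: [-2.3, -2.6, 6.7]
width: 0.0357
```

move_arm:
  commands:
    - [0.7, 0, 0.1, 0]
    - [0.7, 0, 0.1, 0]

```text
time: 8.38
ee_pos: [0.5316, -0.1074, 0.1998]
ee_rot: [0.007, 0.679, 0.735, -0.005]
wrist_force: [0.3, -4.9, 7.4]
width: 0.0358
```

move_arm:
  commands:
    - [0.7, 0, 0.1, 0]
    - [0.7, 0, 0.1, 0]

```text
time: 8.62
ee_pos: [0.5323, -0.1024, 0.1996]
ee_rot: [0.014, 0.68, 0.733, -0.008]
wrist_force: [-1.2, -7.7, 7.9]
width: 0.0361
```

```bash
python3 go.py -21 17 .1995 7 wrist
```

```text
t 8.625 pos [ 0.5323 -0.1024  0.1996] F [-1.2    -7.7323  7.9297] w 0.03611974726735279
shift cm [ 3.9198 -0.3855 -0.1181] turn -0.01883106074559919 tilt [ 0.0085 -0.031  -0.9995]
local mm -17.88499206772414 -22.281081093525255
```

View pics/wrist7.png

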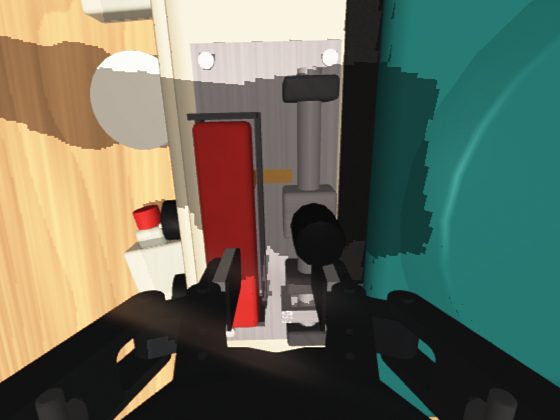

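move_arm:
  commands:
    - [1.3, -0.2, 0.05, 0]
    - [1.3, -0.2, 0.05, 0]

```text
time: 8.93
ee_pos: [0.5308, -0.0877, 0.2]
ee_rot: [0.023, 0.683, 0.73, -0.01]
wrist_force: [1.6, -6.6, 4.6]
width: 0.0361
```

```bash
python3 go.py -21 17 .1995
```

```text
t 8.925 pos [ 0.5308 -0.0877  0.2   ] F [ 1.5513 -6.5902  4.5585] w 0.036094854674064945
shift cm [ 2.4411 -0.3656 -0.0678] turn -0.026572184363978 tilt [ 0.0193 -0.0465 -0.9987]
local mm -18.00236198413035 -7.503761170769723
```

move_arm:
  commands:
    - [1.2, -0.2, 0.2, 0]
    - [0.9, -0.2, 0.1, 0]

```text
time: 9.18
ee_pos: [0.5303, -0.0776, 0.1994]
ee_rot: [0.033, 0.685, 0.727, -0.012]
wrist_force: [0.6, -7.3, 7.3]
width: 0.0362
```

```bash
python3 go.py -21 17 .1995 8 wrist scene;  python3 - <<'E'
import cv2
im=cv2.imread("pics/scene8.png")[90:230,240:400]; cv2.imwrite("pics/scenez8.png",cv2.resize(im,None,fx=4.2,fy=4.2,interpolation=cv2.INTER_CUBIC))
E
```

```text
t 9.175 pos [ 0.5303 -0.0776  0.1994] F [ 0.6356 -7.2545  7.2556] w 0.03619179770076416
shift cm [ 1.4198 -0.3958 -0.1161] turn -0.032755172850428206 tilt [ 0.031  -0.0621 -0.9976]
local mm -17.50507604593091 2.634383843735936
```

View pics/wrist8.png

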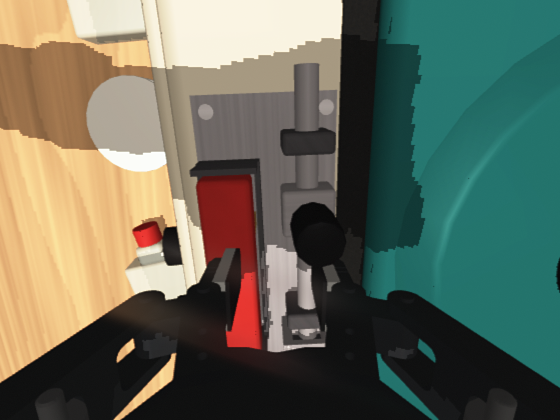

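View pics/scenez8.png

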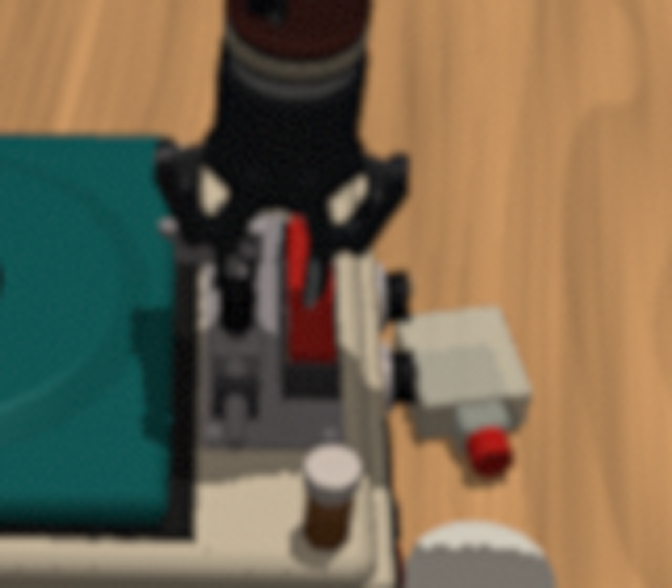

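move_arm:
  commands:
    - [1.0, -0.2, 0.1, 0]
    - [0.8, -0.2, 0.1, 0]

```text
time: 9.52
ee_pos: [0.53, -0.0702, 0.1993]
ee_rot: [0.042, 0.688, 0.725, -0.013]
wrist_force: [2.2, -7.7, 7.8]
width: 0.0359
```

```bash
python3 go.py -21 17 .1995
```

```text
t 9.525 pos [ 0.53   -0.0702  0.1993] F [ 2.1735 -7.7031  7.8449] w 0.03593869395967829
shift cm [ 0.6752 -0.4072 -0.088 ] turn -0.03861497674503055 tilt [ 0.0417 -0.0767 -0.9962]
local mm -17.183111070314478 10.046910046195979
```

move_arm:
  commands:
    - [0.8, -0.1, 0.1, 0]
    - [0.8, -0.1, 0.1, 0]

```text
time: 9.78
ee_pos: [0.5301, -0.0681, 0.1993]
ee_rot: [0.051, 0.69, 0.721, -0.018]
wrist_force: [-1.2, -13.3, 10.3]
width: 0.036
```

```bash
python3 go.py -21 17 .1995 9 wrist scene;  python3 - <<'E'
import cv2
im=cv2.imread("pics/scene9.png")[90:230,240:400]; cv2.imwrite("pics/scenez9.png",cv2.resize(im,None,fx=4.2,fy=4.2,interpolation=cv2.INTER_CUBIC))
E
```

```text
t 9.775 pos [ 0.5301 -0.0681  0.1993] F [ -1.1612 -13.3388  10.3244] w 0.036021407239292515
shift cm [ 0.4669 -0.4384 -0.0812] turn -0.04717261043410311 tilt [ 0.048  -0.0967 -0.9941]
local mm -16.83297533134576 12.071417696183248
```

View pics/wrist9.png

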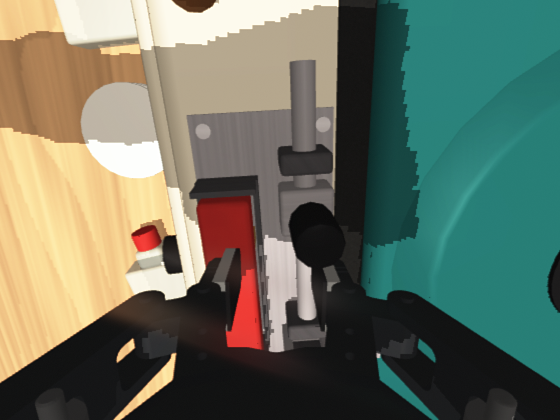

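View pics/scenez9.png

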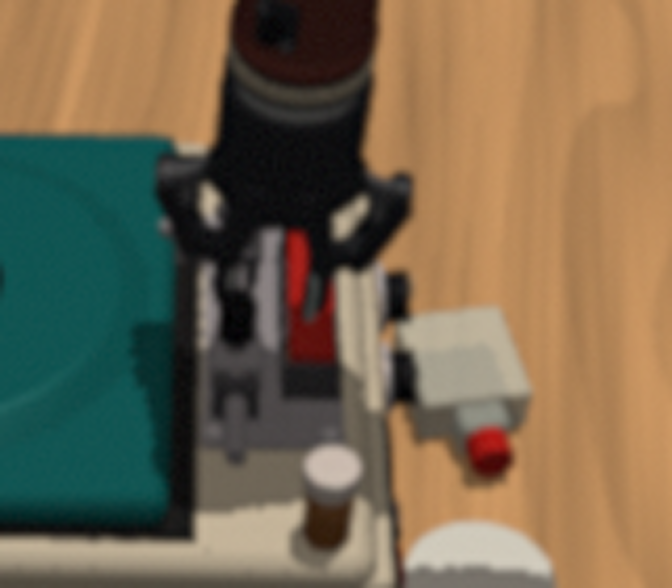

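```bash
python3 - <<'E'
from h import *
import cv2
K=np.array([.5483,-.0780]);c,s=np.cos(.093),np.sin(.093)
W=cam("wrist")
for p in [(323,243),(325,246),(320,240)]:
    b=back(W,p,.249);d=b[:2]-K;print(b,"local mm",(c*d[0]+s*d[1])*1e3,(-s*d[0]+c*d[1])*1e3)
# predicted knob top centre if drawn 38 mm / 35
S=cam("scene")
for y in (.030,.034,.038):
    P=np.array([[K[0]-s*y,K[1]+c*y,.249]]);print(y,proj(W,P),(proj(S,P)-[240,90])*4.2)
im=cv2.imread('pics/wrist9.png')[150:330,220:400];cv2.imwrite('pics/wz9.png',cv2.resize(im,None,fx=3.3,fy=3.3,interpolation=cv2.INTER_CUBIC))
E
```

```text
[ 0.5459 -0.0401  0.249 ] local mm 1.1565593237199763 37.954134974963225
[ 0.5469 -0.0414  0.249 ] local mm 1.9875865826208743 36.531317581394745
[ 0.5446 -0.0388  0.249 ] local mm -0.0710856259732934 39.39185510222058
0.03 [[319.995  260.3106]] [[235.1378 287.2308]]
0.034 [[320.0709 251.7943]] [[235.0998 292.4409]]
0.038 [[320.1486 243.0732]] [[235.0616 297.6763]]
```

View pics/wz9.png

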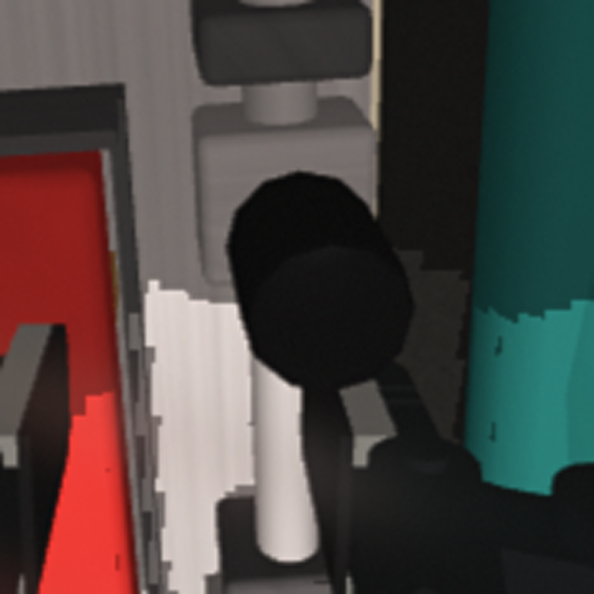

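move_arm:
  commands:
    - [0.8, 0, -0.05, 0]

```text
time: 10.0
ee_pos: [0.5301, -0.0685, 0.2]
ee_rot: [0.055, 0.693, 0.719, -0.022]
wrist_force: [0.7, -11.3, 3.9]
width: 0.036
```

move_arm:
  commands:
    - [-0.2, 0, -0.6, 0]
    - [-0.2, 0, -1.0, 0]
    - [-0.2, 0, -1.5, 0]
    - [-0.3, 0, -2.0, 0]
    - [-0.3, 0, -2.0, 0]
    - [0, 0, 0, 0]

```text
time: 10.75
ee_pos: [0.527, -0.0717, 0.2746]
ee_rot: [0.054, 0.692, 0.719, -0.021]
wrist_force: [0.5, -0.1, -0.2]
width: 0.036
```

```bash
python3 go.py -21 17 .1995 10 wrist scene;  python3 - <<'E'
from h import *
import cv2
im=cv2.imread("pics/scene10.png")[90:230,240:400]; cv2.imwrite("pics/scenez10.png",cv2.resize(im,None,fx=4.2,fy=4.2,interpolation=cv2.INTER_CUBIC))
K=np.array([.5483,-.0780]);c,s=np.cos(.093),np.sin(.093)
W=cam("wrist");S=cam("scene")
for y in (.034,.038):
    P=np.array([[K[0]-s*y,K[1]+c*y,.249]]);print(y,proj(W,P),(proj(S,P)-[240,90])*4.2)
for z in (.233,.221):
    P=np.array([[.5146,-.0315,z],[.5245,-.141,z],[.4986,-.1434,z],[.4887,-.0338,z]]);print(z,proj(W,P).ravel(),((proj(S,P)-[240,90])*4.2).ravel())
E
```

```text
t 10.75 pos [ 0.527  -0.0717  0.2746] F [ 0.4889 -0.0634 -0.2251] w 0.036044829574836665
shift cm [ 1.6125 -0.4461  7.3649] turn -0.052944814149580376 tilt [ 0.0485 -0.105  -0.9933]
local mm -20.315819497379277 8.790172719677837
0.034 [[306.7081 188.9983]] [[235.0998 292.4409]]
0.038 [[306.6233 182.8846]] [[235.0616 297.6763]]
0.233 [258.7525 161.8555 268.4188 298.7179 235.576  300.9213 219.07   164.054 ] [288.6114 335.2545 286.8118 198.1863 332.3566 199.1542 337.1639 336.472 ]
0.221 [258.9711 157.9795 268.1732 289.4117 236.7881 291.5004 221.3974 160.0521] [287.5043 350.9009 285.7872 213.9496 330.9722 214.9155 335.6478 352.1151]
```

View pics/wrist10.png

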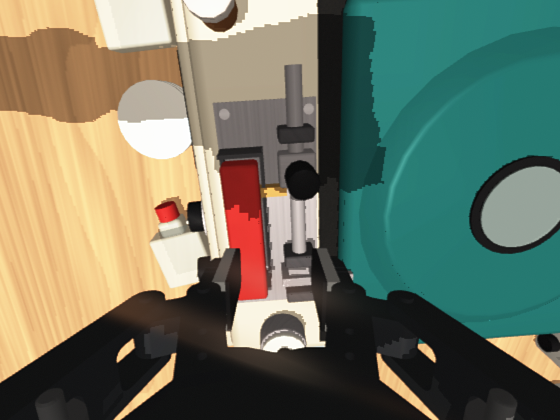

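View pics/scenez10.png

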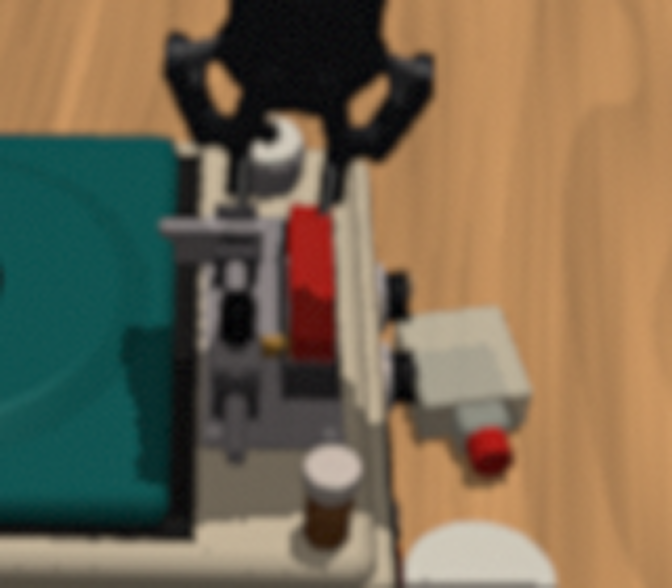

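move_arm:
  commands:
    - [-0.4, 0, -3, 0]
    - [-0.4, 0, -3, 0]
    - [0, 0, 0, 0]
    - [0, 0, 0, 0]

```text
time: 11.35
ee_pos: [0.5203, -0.0735, 0.3286]
ee_rot: [0.048, 0.692, 0.72, -0.026]
wrist_force: [-0.4, -0.3, -0.6]
width: 0.0362
```

```bash
python3 go.py -21 17 .1995 11 wrist scene;  python3 - <<'E'
import cv2
a=cv2.imread("pics/scene11.png")[90:230,240:400];b=cv2.imread("pics/scene0.png")[90:230,240:400]
import numpy as np
cv2.imwrite("pics/cmp.png",cv2.resize(np.hstack([b,a]),None,fx=2.5,fy=2.5,interpolation=cv2.INTER_CUBIC))
E
```

```text
t 11.35 pos [ 0.5203 -0.0735  0.3286] F [-0.3519 -0.2675 -0.589 ] w 0.036241840525140824
shift cm [ 2.3126  0.1975 12.7508] turn -0.051883651120760176 tilt [ 0.0324 -0.1037 -0.9941]
local mm -27.113560726421124 7.683273214739571
```

View pics/cmp.png

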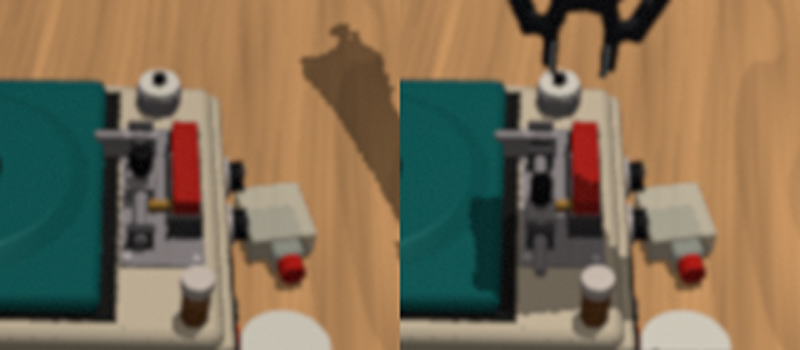

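The before/after picture shows the knob moved along to the drawn end, with the catch back at its starting height. The lug, timer, vial and flask are where they were.

```bash
python3 -c "
from plant import order
print(order.job_done())"
```

```text
the job is handed in; nothing more can be done
None
```

The lid is unlocked: the bolt is drawn to its stop and the catch has sprung back up to lock it open. I handed the job in at 11.4 s.

**How it was done:** One fingertip held the red catch about 10 mm down, at 7–8 N for most of the push. The other fingertip pushed the knob towards +y until it stopped advancing. I then lifted straight off.

**Last checks:**
- **Bolt:** The knob appears within a couple of pixels of where 38 mm of travel puts it. An earlier wrist-camera reading gave about 36.5 mm ± 2 mm, so the evidence for full travel is that the knob stopped moving and the catch came up.
- **Catch:** It is back at its starting height in the scene picture.
- **Lid and surroundings:** The lid is shut, and the timer, vial and nearby flask show no shift. I did not compare the other bench items closely.
- **Robot:** The gripper is clear of everything and the wrist force is about 0.

**What did not go as expected:**
- **Fingertip height:** The fingertips met the catch with the TCP about 24 mm lower than I expected, so I found the contact by force.
- **Tool tilt:** The tool leaned about 6° during the push because of friction on the catch.
- **Forces:** The push force peaked at about 13 N against the stop. The force on the catch read as low as 4–5 N twice, once mid-push and once at the stop, and peaked at about 10 N.

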